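# Turn a box cover over against the sloping fence

### The job

The square grey junction-box cover lies hollow side down and must be turned over so that its gasket can be laid in. Without pinching or lifting it, push it along the table with the fingertips against the sloping face of the steel fence until it tips up and leans there on its edge; then reach behind the fence and push its upper edge back over, so that it falls towards the side it came from and ends lying flat on the table, hollow side up, in front of the fence. Leave the other things on the table where they are.

Things in the scene. Friction and masses are not known exactly. Their poses are not given: they have to be found in the camera images.
- fence: Low fixed fence of bent sheet steel, 180 mm long (along its y), 42 mm high. Origin: middle of the toe line, where the sloping face meets the table (z = 0). Its x axis is level and points into the fence (the way to push); z is up. The polished, slippery face rises from the toe at 60 degrees towards +x.
- cover_center (a point): Centre of the square cast cover, painted grey, 90 x 90 x 10 mm, 0.11 to 0.22 kg; 5 mm above the table while flat. x and y run along its edges; z points out of its plain side (up at the start, down when turned over). The other side is hollow: a rim 7 mm wide round a recess 4 mm deep. It starts at negative x of the fence, turned from square to it by up to 17 degrees.
- cover: The same cover, smooth paint; origin at the centre of its hollow side, same axes. Pushed low on its rear edge until that edge nears the toe, it leans at 55 to 60 degrees on the fence and stays there when let go; the upper 40 mm stand out above the fence, the upper edge up to 78 mm above the table and 45 mm past the toe. When its upper part is pushed back past upright it falls over.
- cover_edge_a (a point): Middle of the cover's edge on its own -x side, half-way through the 10 mm thickness, 45 mm from its centre.
- cover_edge_b (a point): Middle of the cover's edge on its own +x side, half-way through the 10 mm thickness, 45 mm from its centre.
- cover_edge_c (a point): Middle of the cover's edge on its own -y side, half-way through the 10 mm thickness, 45 mm from its centre.
- cover_edge_d (a point): Middle of the cover's edge on its own +y side, half-way through the 10 mm thickness, 45 mm from its centre.
- sanding_block: Wooden sanding block, 40 x 68 x 28 mm, loose, beside the nearer end of the fence; origin under its centre. To be left alone.
- e_tape: Black roll of tape lying flat, 58 mm across, 19 mm high, loose, in front of the fence at its nearer end, to one side of the cover's way; origin under its centre. To be left alone.
- pliers: Pliers lying flat, 68 x 170 x 12 mm, loose, behind the fence; origin under their centre. To be left alone.
- fence_top (a point): Middle of the fence's top edge, at x = 24 mm, z = 42 mm of the fence, same axes. From here the flat top runs 12 mm on to x = 36 mm, where the back drops upright to a 3 mm thick screw flange that ends at x = 60 mm.
There are look-alikes about, which are no part of the job. Leave any orange look-alike of the cover alone.

How it is judged:
On the way:
1. the cover is tipped up and leans on the fence, more than 45 degrees from flat (angle between cover_center's own z axis and vertical between 0.79 and 1.5 rad and contact force between cover and fence above 0.05 N), for 0.2 s.
At the end, for the whole second after the job is handed in: The cover lies flat on the table (within 5 degrees, its centre under 9 mm high), hollow side up, at rest, with its centre 30 to 250 mm in front of the fence's toe line (angle between cover_center's own z axis and vertical above 3.05 rad and height (world z) of cover_center below 0.009 m and x of cover_center in the frame of fence between -0.25 and -0.03 m and linear speed of cover below 0.01 m/s and angular speed of cover below 0.1 rad/s); the robot touches nothing.
It fails at once if the cover is lifted: all four of its edges more than 30 mm above the table (height (world z) of each of cover_edge_a, cover_edge_b, cover_edge_c, cover_edge_d above 0.03 m).
It fails at once if the sanding block is moved more than 20 mm (distance of sanding_block from where it was at the start of the episode above 0.02 m).
It fails at once if the roll of tape is moved more than 20 mm (distance of e_tape from where it was at the start of the episode above 0.02 m).
It fails at once if the pliers are moved more than 20 mm (distance of pliers from where it was at the start of the episode above 0.02 m).
It also fails if it takes over 58 s, if anything falls off the work surface, if the arm or the gripper's body presses on something with over 40 N, if the wrist force passes 120 N, or if a joint passes its speed limit or range.

### The arm

A 6-joint arm with a two-finger parallel gripper is mounted at the origin on a cart in front of the work surface, level with it; the furniture and walls round the work are solid. World frame = base frame: x ahead of the robot, y to its left, z up, the work surface at z = 0. Lengths are in m, angles in rad, forces in N, time in s.
With the tool pointing down it reaches from about 0.35 to 0.975 m from the base axis. Payload 4.9 kg.
Tool frame: the origin (TCP) lies at the very end of the fingers, on their centre line; the grasp point (between the pads) lies 19 mm behind it; z points along the fingers, y is the line along which they close (so a half turn about z gives the same grasp; the last joint's range is limited). The gripper opens to 85 mm and grips with 20 to 120 N. Pads are 22 mm wide; open, the fingers measure 114 mm over their backs; the gripper's body (76 mm by 85 mm) begins 54 mm behind the grasp point. The pads swing forward as they close: fully open they stand 13 mm farther back than shut.
Start: joints at [-1.301, 0.053, 1.613, -0, 1.476, -0.119], TCP at [0.237, -0.578, 0.231] pointing down, gripper open.
Joint ranges: [-3.01, 3.01], [-1.01, 2.22], [0.06, 2.58], [-1.02, 4.17], [0.09, 2.62], [-3.14, 3.14]. Speed limits (rad/s): [2.57, 2.57, 3.14, 3.14, 3.14, 3.14].

### API

Orientations are given as a unit quaternion [w, x, y, z].
In Python, from plant import state, optics, ticket, nets gives the robot as it stands. The module is installed in compiled form; this text tells all that it offers.
- The arm moves only by the shell command python3 -m inch 'ROWS' [OPENING]. ROWS is JSON, a list of rows, each an object of numbers: "dx", "dy", "dz": the shift along the tool's x, y, z as a fraction of full scale; "rx", "ry", "rz": the turn, a rotation vector about the tool's x, y, z as a fraction of full scale. In form: [{"dx": .., "dy": .., "dz": .., "rx": .., "ry": .., "rz": ..}, ...]. A call has 1 to 5 rows; each row is the pose to reach, as a shift and turn from the pose commanded when the call began, along the tool's axes at that moment; what a row does not reach only later rows make up. Full scale, the value 1, is 0.8 m for a shift and 1.5 rad for a turn. A row lasts 1/10 s, in which the tool goes at most 50 mm and 8.59 degrees, less where a joint would pass 70% of its speed; a pose out of reach is approached as far as the arm can. A call with a number of a shift or a turn outside -1 to 1 is refused whole. A call with a gripper value outside its range is refused whole. OPENING is the opening, from -1 (shut) to 1 (fully open), set as the call begins (- or left out, the last holds). The fingers move at their own pace and stop on an object; the grip force is fixed at half the most. Time passes only in rows, so rows that repeat a pose let the fingers close. It gives the time, the measured TCP pose, the force, the opening and the grip force at its end, in the units of the state.
- state(): the state, without advancing time (a new reading comes with each control period).
- optics.grab_frame(name): name is "scene" or "top" or "wrist"; returns the picture (400x640x3 uint8, red, green, blue); there is no depth.
- optics.camera_info(name): a dict with "fx", "fy", "cx", "cy" (pixels), "R" (3x3) and "t" (3): a world point X has camera coordinates R X + t. Camera axes: x right, y down, z forward; pixel columns grow to the right and rows downward; lengths in m; the calibration is good to about 2 mm. A picture is of the moment at which its call begins: read the wrist's pose just before it. camera_info takes no time and is no camera call; for the wrist camera it gives the pose at the moment of the call.
- ticket.job_done(): hands the job in; it is judged then, once.
Trained networks look in the newest picture that a camera, given by its name, has taken for a name from the list of things; names that differ only in an ending like _2 or _b are one class to them, and where a whole thing is asked for, a point or a joint stands for the part that bears it (a point fixed in the world has none). Each returns a list of dicts, best first, with "confidence" (0 to 1); they miss things now and then, are a little off and sometimes report something else, mostly with a low value. They report only what shows in the picture. A call takes as long as a camera call. They do not tell look-alikes from the thing itself.
- nets.boxes_of(camera, name): "bbox" ([centre column, centre row, width, height] in pixels, round what is visible of it).
- nets.outline_of(camera, name): "pixels" (400x640 bool, what is visible of it) and "bbox" ([centre column, centre row, width, height] in pixels, round what is visible of it).
The state is a dict: "time": time; "joint_pos": joint angles; "joint_vel": joint speeds; "joint_efforts": joint torques, N m; "tool_pos": TCP position; "tool_rot": TCP orientation; "contact_force": force on the tool from outside, world axes, zero at the start; "ft_torque": the same for the moment, N m; "gripper_width": opening from 0.0 (shut) to 1.0 (fully open); "grasp_force": force on a finger pad.
Only numpy, scipy, OpenCV 4.12 (cv2) and the standard library are available. Lean on these libraries where they do the work, as an engineer would, in place of code of your own. Each camera call takes 0.05 s, during which the arm holds its last target. There are 200 camera calls.

## Working session

There is one attempt and no reset: what is moved stays moved. The work goes in short steps, Python scripts to look and compute and a shell command to move; the robot and the scene stay as the last step left them, time stands still between calls to the robot, and variables do not carry over. Pictures are saved under pics/ and viewed, at most 10 in all, crops included, and the job is handed in when it is done.

```bash
mkdir -p pics
python3 - <<'E'
from plant import state, optics, ticket, nets
import cv2,numpy as np
s=state();print(s)
for c in ["scene","top"]:
    im=optics.grab_frame(c);cv2.imwrite(f"pics/{c}0.png",im[:,:,::-1])
    i=optics.camera_info(c);print(c,i)
    for n in ["fence","cover","sanding_block","e_tape","pliers"]:
        print(n,[(np.round(b["bbox"]).tolist(),round(b["confidence"],2)) for b in nets.boxes_of(c,n)][:4])
E
```

```text
{'time': 0.0, 'joint_pos': array([-1.30102526e+00,  5.33683514e-02,  1.61428179e+00, -7.34763719e-06,
        1.47598505e+00, -1.19008159e-01]), 'joint_vel': array([-0.00073744,  0.00081794, -0.0002702 , -0.00078201,  0.00108889,
       -0.00015557]), 'joint_efforts': array([ 7.38995241e-04, -3.93690526e+01, -3.70172310e+01,  4.92860852e-05,
        7.07619387e-03, -4.45878044e-06]), 'tool_pos': array([ 0.23674086, -0.57776438,  0.23006318]), 'tool_rot': array([-1.01809374e-03,  9.81165180e-01,  1.93167926e-01, -8.05584607e-05]), 'contact_force': array([-0.23065875,  0.03047174, -0.47859278]), 'ft_torque': array([ 0.01704402, -0.0235239 ,  0.04416015]), 'grasp_force': 0.0, 'gripper_width': 1.002452284357502}
scene {'fx': 451.5080543753913, 'fy': 451.5080543753913, 'cx': 318.82151161114155, 'cy': 204.10564623249414, 'R': array([[-0.79750464, -0.60312197,  0.01517379],
       [-0.44254942,  0.56771649, -0.69415272],
       [ 0.41004435, -0.56030517, -0.71966781]]), 't': array([0.43484409, 0.30677092, 0.82021933])}
fence [([335.0, 192.0, 68.0, 43.0], 0.74)]
cover [([210.0, 245.0, 53.0, 44.0], 0.68), ([288.0, 248.0, 55.0, 50.0], 0.63), ([315.0, 306.0, 64.0, 56.0], 0.56)]
sanding_block [([393.0, 216.0, 34.0, 21.0], 0.8)]
e_tape [([356.0, 265.0, 25.0, 28.0], 0.84)]
pliers [([340.0, 167.0, 62.0, 34.0], 0.78)]
top {'fx': 404.93082770215574, 'fy': 404.93082770215574, 'cx': 318.2321012782143, 'cy': 198.96046997234353, 'R': array([[-0.0300888 , -0.99884338, -0.03750428],
       [-0.98156287,  0.03661221, -0.18760032],
       [ 0.18875645,  0.03116814, -0.98152919]]), 't': array([0.02959611, 0.57530543, 0.81121335])}
fence [([381.0, 193.0, 41.0, 87.0], 0.82)]
cover [([245.0, 148.0, 47.0, 45.0], 0.95), ([290.0, 203.0, 48.0, 44.0], 0.76)]
sanding_block [([390.0, 267.0, 27.0, 36.0], 0.62)]
e_tape [([315.0, 279.0, 28.0, 26.0], 0.88)]
pliers [([412.0, 183.0, 30.0, 76.0], 0.61)]
```

View pics/scene0.png

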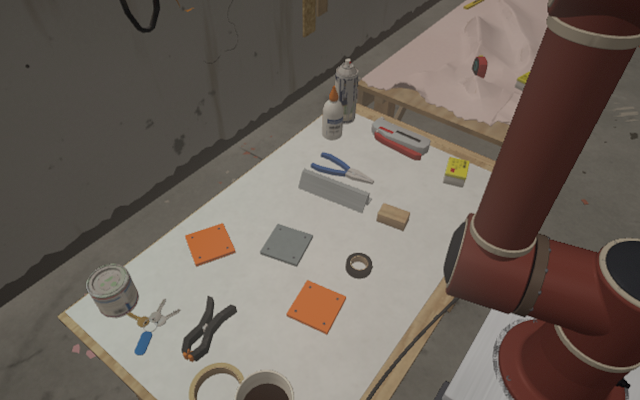

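View pics/top0.png

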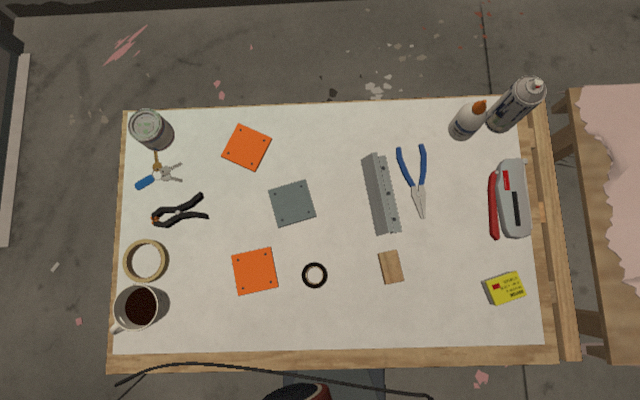

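The candidates for the cover, in the top picture, are grey (291,203), orange (246,147) and orange (255,271). I choose the grey one. The fence is at (381,193) with its toe on the left side, and the pliers are behind it at (412,183). The block is at (391,267) and the tape at (315,275).

```bash
cat > h.py <<'E'
from plant import state, optics, ticket, nets
import cv2,numpy as np
from scipy.optimize import minimize
from scipy.spatial.transform import Rotation as Ro
def proj(i,P):
    c=P@np.array(i["R"]).T+i["t"]; return np.c_[i["fx"]*c[:,0]/c[:,2]+i["cx"],i["fy"]*c[:,1]/c[:,2]+i["cy"]]
def ray(i,u,v,z):
    R=np.array(i["R"]);C=-R.T@i["t"];d=R.T@[(u-i["cx"])/i["fx"],(v-i["cy"])/i["fy"],1];return C+d*(z-C[2])/d[2]
def prism(prof,hy): return np.array([[x,y,z] for x,z in prof for y in(-hy,hy)])
FENCE=[prism([(0,0),(.024,.042),(.036,.042),(.036,0)],.09),prism([(.036,0),(.036,.003),(.06,.003),(.06,0)],.09)]
COVER=[prism([(-.045,0),(-.045,.01),(.045,.01),(.045,0)],.045)]
def fit(parts,masks,x0):
    def cost(p):
        e=0
        for i,m in masks:
            r=np.zeros((1600,2560),np.uint8)
            for Q in parts:
                W=Ro.from_euler('z',p[2]).apply(Q)+[p[0],p[1],0]
                cv2.fillConvexPoly(r,cv2.convexHull(np.round((proj(i,W)+.5)*4-.5).astype(np.int32)),1)
            a=cv2.resize(r.astype(np.float32),(640,400),interpolation=cv2.INTER_AREA)
            e+=np.abs(a-m).sum()/m.sum()
        return e
    return minimize(cost,x0,method='Nelder-Mead',options=dict(initial_simplex=np.array(x0)+np.array([[0,0,0],[.02,0,0],[0,.02,0],[0,0,.15]]),xatol=1e-4,fatol=1e-4))
def masks(name,near):
    o=[]
    for c in near:
        optics.grab_frame(c);i=optics.camera_info(c)
        L=nets.outline_of(c,name)
        L=[l for l in L if np.hypot(l["bbox"][0]-near[c][0],l["bbox"][1]-near[c][1])<25]
        if L:o.append((i,L[0]["pixels"].astype(np.float32)))
        else:print("miss",c,name)
    return o
E
python3 - <<'E'
from h import *
i=optics.camera_info("top")
f0=ray(i,368,195,0);c0=ray(i,291,203,.01)
print(f0,c0)
for n,P,near,x0 in [("fence",FENCE,{"top":(381,193),"scene":(335,192)},[f0[0],f0[1],-1.5]),("cover",COVER,{"top":(291,203),"scene":(288,248)},[c0[0],c0[1],-1.4])]:
    M=masks(n,near)
    for k in (M,M[:1],M[1:]):
        if k: r=fit(P,k,x0);print(n,np.round(r.x,4),round(r.fun/len(k),3))
for n,u,v,z in [("block",391,267,.014),("tape",315,275,.01),("pl1",400,148,.006),("pl2",424,148,.006),("pl3",422,217,.006),("plpivot",414,188,.01)]: print(n,np.round(ray(i,u,v,z),3))
im=optics.grab_frame("top");cv2.imwrite("pics/crop.png",cv2.resize(im[130:300,220:440,::-1],None,fx=3.5,fy=3.5,interpolation=2))
E
```

```text
[ 0.59149536 -0.1013543   0.        ] [0.57765854 0.07330634 0.01      ]
fence [ 0.5888 -0.0985 -1.4249] 0.094
fence [ 0.5882 -0.1002 -1.4318] 0.049
fence [ 0.5883 -0.0953 -1.4362] 0.079
miss scene cover
cover [ 0.5792  0.072  -1.3048] 0.031
cover [ 0.5792  0.072  -1.3048] 0.031
block [ 0.429 -0.141  0.014]
tape [0.417 0.024 0.01 ]
pl1 [ 0.698 -0.18   0.006]
pl2 [ 0.695 -0.235  0.006]
pl3 [ 0.536 -0.218  0.006]
plpivot [ 0.602 -0.204  0.01 ]
```

View pics/crop.png

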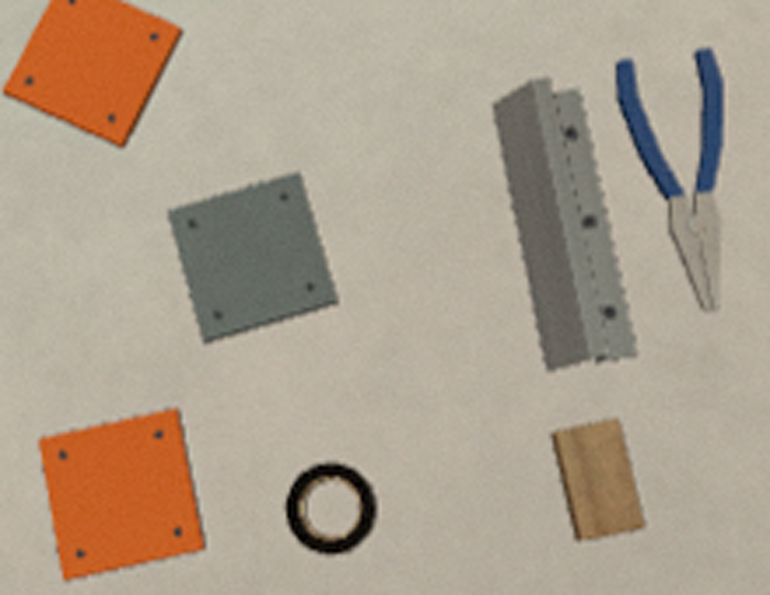

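The crop shows the plain grey cover (crop 253,258; bare holes, no orange) in front of the sloping face of the fence (toe from 495,103 to 550,370). The way between them is clear.

```bash
cat >> h.py <<'E'
F=np.array([.5883,-.0995,0]);FY=-1.4325
RF=Ro.from_euler('z',FY)
def tofence(p): return RF.inv().apply(np.array(p)-F)
def plan(x,y,z,pitch=0,from_pose=None):
    """fence-frame target TCP; tool x=-fence x, y=fence y, z down, pitched about tool y"""
    s=state();q=s["tool_rot"];T=Ro.from_quat([q[1],q[2],q[3],q[0]])
    G=RF*Ro.from_matrix(np.array([[-1,0,0],[0,1,0],[0,0,-1.]]))*Ro.from_euler('y',pitch)
    d=T.inv().apply(RF.apply([x,y,z])+F-s["tool_pos"])/.8; r=(T.inv()*G).as_rotvec()/1.5
    print("row d",np.round(d,4),"r",np.round(r,4),"| now",np.round(tofence(s["tool_pos"]),4),"F",np.round(RF.inv().apply(s["contact_force"]),1),"t",round(s["time"],2),"w",round(s["gripper_width"],3))
E
python3 -c "
from h import *
plan(-.255,.015,.12)"
```

```text
row d [ 0.7305 -0.6915  0.1391] r [ 0.      0.     -0.8802] | now [ 0.4258 -0.414   0.2313] F [-0.5 -0.3  0.3] t 1.05 w 1.001
```

```bash
python3 -m inch '[{"dx":0.73,"dy":-0.69,"dz":0.08,"rz":-0.88},{"dx":0.73,"dy":-0.69,"dz":0.08,"rz":-0.88},{"dx":0.73,"dy":-0.69,"dz":0.08,"rz":-0.88},{"dx":0.73,"dy":-0.69,"dz":0.08,"rz":-0.88},{"dx":0.73,"dy":-0.69,"dz":0.08,"rz":-0.88}]' 0.2; python3 -c "
from h import *
plan(-.255,.015,.12)"
```

```text
row d [ 0.7305 -0.6915  0.1391] r [ 0.      0.     -0.8802] | now [ 0.4258 -0.414   0.2313] F [-0.5 -0.3  0.3] t 1.05 w 1.001validation failed for argument at $[0]...
```

```bash
python3 -m inch '[{"dx":0.73,"dy":-0.69,"dz":0.08,"rx":0,"ry":0,"rz":-0.88},{"dx":0.73,"dy":-0.69,"dz":0.08,"rx":0,"ry":0,"rz":-0.88},{"dx":0.73,"dy":-0.69,"dz":0.08,"rx":0,"ry":0,"rz":-0.88},{"dx":0.73,"dy":-0.69,"dz":0.08,"rx":0,"ry":0,"rz":-0.88},{"dx":0.73,"dy":-0.69,"dz":0.08,"rx":0,"ry":0,"rz":-0.88}]' 0.2; python3 -c "
from h import *
plan(-.255,.015,.12)"
```

```text
time: 1.55
tool_pos: [0.3401, -0.3495, 0.2114]
tool_rot: [0.0, 0.841, 0.541, 0.0]
contact_force: [1.2, 0.4, 1.2]
gripper_width: 0.599
grasp_force: 0.0
row d [ 0.6922 -0.0016  0.1142] r [ 4.000e-04  2.000e-04 -3.765e-01] | now [ 0.2134 -0.2803  0.2114] F [-0.2  1.2  1.2] t 1.55 w 0.599
```

```bash
python3 -m inch '[{"dx":0.69,"dy":0,"dz":0.09,"rx":0,"ry":0,"rz":-0.37},{"dx":0.69,"dy":0,"dz":0.09,"rx":0,"ry":0,"rz":-0.37},{"dx":0.69,"dy":0,"dz":0.09,"rx":0,"ry":0,"rz":-0.37},{"dx":0.69,"dy":0,"dz":0.09,"rx":0,"ry":0,"rz":-0.37},{"dx":0.69,"dy":0,"dz":0.09,"rx":0,"ry":0,"rz":-0.37}]'; python3 -c "
from h import *
plan(-.255,.015,.12)"
```

```text
time: 2.05
tool_pos: [0.444, -0.1243, 0.1793]
tool_rot: [0.001, 0.662, 0.75, 0.0]
contact_force: [1.3, 0.7, 0.7]
gripper_width: 0.6
grasp_force: 0.0
row d [0.3274 0.1971 0.0741] r [ 0.0008  0.0006 -0.0092] | now [ 0.0046 -0.1464  0.1793] F [-0.5  1.4  0.7] t 2.05 w 0.6
```

```bash
python3 -m inch '[{"dx":0.327,"dy":0.197,"dz":0,"rx":0.001,"ry":0.001,"rz":-0.009},{"dx":0.327,"dy":0.197,"dz":0.074,"rx":0.001,"ry":0.001,"rz":-0.009},{"dx":0.327,"dy":0.197,"dz":0.074,"rx":0.001,"ry":0.001,"rz":-0.009},{"dx":0.327,"dy":0.197,"dz":0.074,"rx":0.001,"ry":0.001,"rz":-0.009},{"dx":0.327,"dy":0.197,"dz":0.074,"rx":0.001,"ry":0.001,"rz":-0.009}]'; python3 -c "
from h import *
plan(-.255,.015,.12)"
```

```text
time: 2.55
tool_pos: [0.5437, 0.0996, 0.1339]
tool_rot: [-0.001, 0.657, 0.754, 0.0]
contact_force: [0.7, -1.2, 0.6]
gripper_width: 0.603
grasp_force: 0.0
row d [0.0646 0.0395 0.0174] r [-0.0003 -0.0008 -0.0009] | now [-0.2034 -0.0167  0.1339] F [1.2 0.5 0.6] t 2.55 w 0.603
```

```bash
python3 -m inch '[{"dx":0.065,"dy":0.04,"dz":0,"rx":0,"ry":0,"rz":0},{"dx":0.065,"dy":0.04,"dz":0.017,"rx":0,"ry":0,"rz":0},{"dx":0.065,"dy":0.04,"dz":0.08,"rx":0,"ry":0,"rz":0},{"dx":0.065,"dy":0.04,"dz":0.145,"rx":0,"ry":0,"rz":0},{"dx":0.065,"dy":0.04,"dz":0.145,"rx":0,"ry":0,"rz":0}]'; python3 -c "
from h import *
plan(-.255,.015,.005)
i=optics.grab_frame('wrist');cv2.imwrite('pics/w1.png',i[:,:,::-1])
M=masks('cover',{'top':(291,203)});
if M:print(fit(COVER,M,[.579,.072,-1.305]).x)"
```

```text
time: 3.05
tool_pos: [0.561, 0.1528, 0.0102]
tool_rot: [-0.006, 0.657, 0.754, -0.006]
contact_force: [-1.6, 0.0, -1.0]
gripper_width: 0.597
grasp_force: 0.0
row d [0.0016 0.0092 0.0064] r [-0.0112 -0.001  -0.0009] | now [-0.2537  0.0077  0.0102] F [-0.2 -1.6 -1. ] t 3.05 w 0.597
[ 0.58027769  0.07213002 -1.30573538]
```

View pics/w1.png

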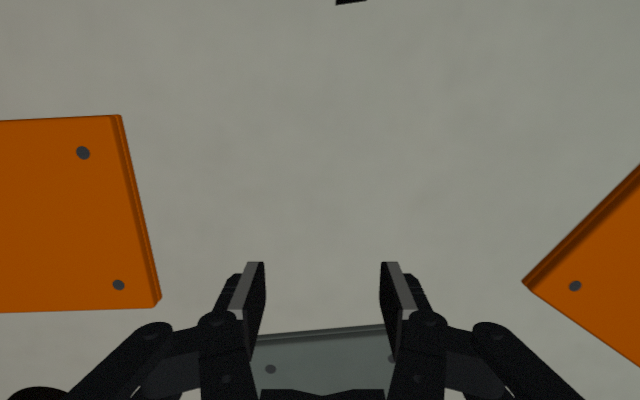

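The wrist picture shows the cover's rear edge at about row 330 between the fingers. The orange look-alikes are off to either side. Next I lower until the tips touch the table.

```bash
python3 -m inch '[{"dx":0.0,"dy":0.007,"dz":0.006,"rx":0,"ry":0,"rz":0},{"dx":0.0,"dy":0.007,"dz":0.009,"rx":0,"ry":0,"rz":0},{"dx":0.0,"dy":0.007,"dz":0.009,"rx":0,"ry":0,"rz":0}]'; python3 -m inch '[{"dx":0.0,"dy":0,"dz":0.0025,"rx":0,"ry":0,"rz":0},{"dx":0.0,"dy":0,"dz":0.0025,"rx":0,"ry":0,"rz":0}]'; python3 -c "
from h import *
plan(-.255,.015,.0)"
```

```text
time: 3.5
tool_pos: [0.5743, 0.1543, 0.0123]
tool_rot: [-0.0, 0.657, 0.754, 0.001]
contact_force: [-0.6, 0.2, 0.7]
gripper_width: 0.603
grasp_force: 0.0
time: 3.7
tool_pos: [0.573, 0.1542, 0.0089]
tool_rot: [-0.001, 0.657, 0.754, -0.0]
contact_force: [-0.3, -0.4, 0.5]
gripper_width: 0.598
grasp_force: 0.0
row d [ 0.0019 -0.006   0.0112] r [-0.0009 -0.001  -0.0012] | now [-0.2534  0.0198  0.0089] F [ 0.4 -0.3  0.5] t 3.7 w 0.598
```

```bash
python3 -m inch '[{"dx":0.0,"dy":-0.003,"dz":0.004,"rx":0,"ry":0,"rz":0},{"dx":0.0,"dy":-0.003,"dz":0.006,"rx":0,"ry":0,"rz":0}]'; python3 -m inch '[{"dx":0.0,"dy":-0.003,"dz":0.0025,"rx":0,"ry":0,"rz":0},{"dx":0.0,"dy":-0.003,"dz":0.003,"rx":0,"ry":0,"rz":0}]'; python3 -c "
from h import *
plan(-.255,.015,.0)"
```

```text
time: 3.9
tool_pos: [0.57, 0.1539, 0.0035]
tool_rot: [-0.001, 0.657, 0.754, -0.0]
contact_force: [-0.3, 0.2, 0.5]
gripper_width: 0.602
grasp_force: 0.0
time: 4.1
tool_pos: [0.5675, 0.1536, 0.001]
tool_rot: [-0.001, 0.657, 0.754, -0.001]
contact_force: [0.3, -0.1, 0.3]
gripper_width: 0.605
grasp_force: 0.0
row d [0.0018 0.0008 0.0012] r [-0.0018 -0.001  -0.0012] | now [-0.2535  0.0143  0.001 ] F [0.1 0.3 0.3] t 4.1 w 0.605
```

```bash
python3 -m inch '[{"dx":0.0,"dy":0,"dz":0.0025,"rx":0,"ry":0,"rz":0},{"dx":0.0,"dy":0,"dz":0.0025,"rx":0,"ry":0,"rz":0}]'; python3 -m inch '[{"dx":0.0,"dy":0,"dz":0.0015,"rx":0,"ry":0,"rz":0},{"dx":0.0,"dy":0,"dz":0.0015,"rx":0,"ry":0,"rz":0}]'; python3 -c "
from h import *
plan(-.255,.015,.0)"
```

```text
time: 4.3
tool_pos: [0.5681, 0.1536, -0.0007]
tool_rot: [-0.001, 0.657, 0.754, -0.0]
contact_force: [-0.4, -0.9, -0.9]
gripper_width: 0.599
grasp_force: 0.0
time: 4.5
tool_pos: [0.5683, 0.1536, -0.0017]
tool_rot: [-0.001, 0.657, 0.754, -0.0]
contact_force: [-0.5, 0.6, -0.2]
gripper_width: 0.6
grasp_force: 0.0
row d [ 0.0019 -0.0001 -0.0021] r [-0.0011 -0.001  -0.0012] | now [-0.2535  0.015  -0.0017] F [-0.7 -0.4 -0.2] t 4.5 w 0.6
```

```bash
python3 -m inch '[{"dx":-0.01,"dy":0,"dz":0.0015,"rx":0,"ry":0,"rz":0},{"dx":-0.025,"dy":0,"dz":0.0015,"rx":0,"ry":0,"rz":0},{"dx":-0.04,"dy":0,"dz":0.0015,"rx":0,"ry":0,"rz":0},{"dx":-0.055,"dy":0,"dz":0.0015,"rx":0,"ry":0,"rz":0},{"dx":-0.07,"dy":0,"dz":0.0015,"rx":0,"ry":0,"rz":0}]';python3 -m inch '[{"dx":-0.015,"dy":0,"dz":0,"rx":0,"ry":0,"rz":0},{"dx":-0.03,"dy":0,"dz":0,"rx":0,"ry":0,"rz":0},{"dx":-0.045,"dy":0,"dz":0,"rx":0,"ry":0,"rz":0},{"dx":-0.06,"dy":0,"dz":0,"rx":0,"ry":0,"rz":0},{"dx":-0.07,"dy":0,"dz":0,"rx":0,"ry":0,"rz":0}]'; python3 -c "
from h import *
plan(-.12,.015,-.003)
i=optics.grab_frame('top');cv2.imwrite('pics/t2.png',cv2.resize(i[100:280,220:460,::-1],None,fx=3,fy=3))"
```

```text
time: 5.0
tool_pos: [0.576, 0.0968, -0.0029]
tool_rot: [-0.001, 0.658, 0.753, -0.0]
contact_force: [0.5, 0.4, 0.3]
gripper_width: 0.599
grasp_force: 0.4
time: 5.5
tool_pos: [0.5837, 0.0415, -0.0029]
tool_rot: [-0.001, 0.657, 0.753, -0.0]
contact_force: [-0.2, 1.0, 0.5]
gripper_width: 0.599
grasp_force: 0.6
row d [-0.0254  0.0002  0.0001] r [-0.0009 -0.001  -0.0016] | now [-0.1403  0.0149 -0.0029] F [-1.1 -0.   0.5] t 5.5 w 0.599
```

View pics/t2.png

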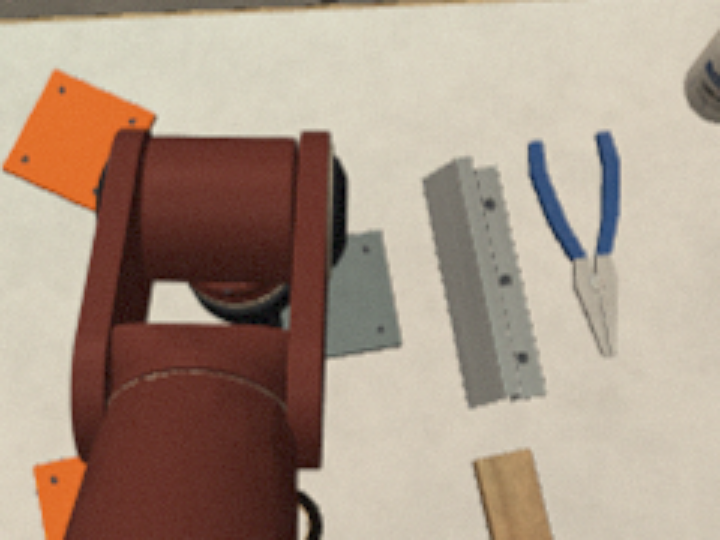

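The cover has slid square to about 2.5°, with its front edge from (382,230) to (401,347), about 40 px short of the toe. I keep pushing.

```bash
python3 -m inch '[{"dx":-0.012,"dy":0,"dz":0,"rx":0,"ry":0,"rz":0},{"dx":-0.024,"dy":0,"dz":0,"rx":0,"ry":0,"rz":0},{"dx":-0.036,"dy":0,"dz":0,"rx":0,"ry":0,"rz":0},{"dx":-0.048,"dy":0,"dz":0,"rx":0,"ry":0,"rz":0},{"dx":-0.058,"dy":0,"dz":0,"rx":0,"ry":0,"rz":0}]';python3 -m inch '[{"dx":-0.01,"dy":0,"dz":0,"rx":0,"ry":0,"rz":0},{"dx":-0.02,"dy":0,"dz":0,"rx":0,"ry":0,"rz":0},{"dx":-0.03,"dy":0,"dz":0,"rx":0,"ry":0,"rz":0},{"dx":-0.04,"dy":0,"dz":0,"rx":0,"ry":0,"rz":0}]'; python3 -c "
from h import *
plan(-.025,.015,-.003)"
```

```text
time: 6.05
tool_pos: [0.5897, -0.0035, -0.0031]
tool_rot: [-0.002, 0.657, 0.754, 0.0]
contact_force: [-0.2, 4.0, 1.6]
gripper_width: 0.602
grasp_force: 2.2
time: 6.45
tool_pos: [0.5942, -0.0359, -0.0031]
tool_rot: [-0.001, 0.657, 0.754, -0.0]
contact_force: [0.2, 1.4, 0.3]
gripper_width: 0.6
grasp_force: 0.8
row d [-0.0464  0.0005 -0.0002] r [-0.0011 -0.0006 -0.0012] | now [-0.0622  0.0146 -0.0031] F [-1.4  0.4  0.3] t 6.45 w 0.6
```

```bash
python3 -m inch '[{"dx":-0.01,"dy":0,"dz":0,"rx":0,"ry":0,"rz":0},{"dx":-0.02,"dy":0,"dz":0,"rx":0,"ry":0,"rz":0},{"dx":-0.03,"dy":0,"dz":0,"rx":0,"ry":0,"rz":0},{"dx":-0.039,"dy":0,"dz":0,"rx":0,"ry":0,"rz":0},{"dx":-0.039,"dy":0,"dz":0,"rx":0,"ry":0,"rz":0}]'; python3 -c "
from h import *
plan(-.025,.015,-.003)
i=optics.grab_frame('scene');cv2.imwrite('pics/s3.png',cv2.resize(i[100:320,200:480,::-1],None,fx=2.7,fy=2.7))"
```

```text
time: 6.95
tool_pos: [0.5986, -0.0671, -0.0031]
tool_rot: [-0.001, 0.658, 0.753, -0.0]
contact_force: [0.7, -0.2, 0.3]
gripper_width: 0.597
grasp_force: 0.1
row d [-0.0071  0.0004 -0.0001] r [-0.0009 -0.0004 -0.0018] | now [-0.0306  0.0147 -0.0031] F [0.3 0.6 0.3] t 6.95 w 0.597
```

View pics/s3.png

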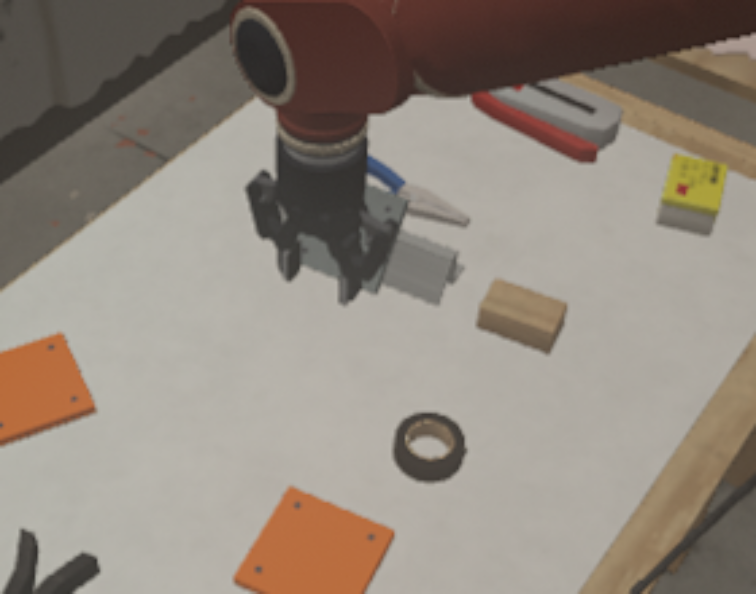

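The cover (upper edge about (395,200)) leans on the fence behind the fingers. I nudge a few millimetres more.

```bash
python3 -m inch '[{"dx":-0.004,"dy":0,"dz":0,"rx":0,"ry":0,"rz":0},{"dx":-0.007,"dy":0,"dz":0,"rx":0,"ry":0,"rz":0},{"dx":-0.007,"dy":0,"dz":0,"rx":0,"ry":0,"rz":0}]'; python3 -m inch '[{"dx":-0.003,"dy":0,"dz":0,"rx":0,"ry":0,"rz":0},{"dx":-0.003,"dy":0,"dz":0,"rx":0,"ry":0,"rz":0}]'
```

```text
time: 7.3
tool_pos: [0.5992, -0.0715, -0.0031]
tool_rot: [-0.001, 0.657, 0.754, -0.0]
contact_force: [0.5, 0.2, 0.5]
gripper_width: 0.601
grasp_force: 0.9
time: 7.5
tool_pos: [0.5995, -0.0739, -0.0031]
tool_rot: [-0.001, 0.657, 0.754, -0.0]
contact_force: [-1.8, 1.3, 1.6]
gripper_width: 0.602
grasp_force: 1.0
```

```bash
python3 -m inch '[{"dx":0.01,"dy":0,"dz":0,"rx":0,"ry":0,"rz":0},{"dx":0.04,"dy":0,"dz":0,"rx":0,"ry":0,"rz":0},{"dx":0.1,"dy":0,"dz":0,"rx":0,"ry":0,"rz":0},{"dx":0.15,"dy":0,"dz":-0.04,"rx":0,"ry":0,"rz":0},{"dx":0.15,"dy":0,"dz":-0.1,"rx":0,"ry":0,"rz":0}]';python3 -m inch '[{"dx":0.04,"dy":0,"dz":-0.06,"rx":0,"ry":0,"rz":0},{"dx":0.04,"dy":0,"dz":-0.1,"rx":0,"ry":0,"rz":0},{"dx":0.04,"dy":0,"dz":-0.1,"rx":0,"ry":0,"rz":0}]'; python3 -c "
from h import *
plan(.085,.015,.15)
i=optics.grab_frame('scene')[140:250,260:430,::-1];j=optics.grab_frame('top')[130:240,320:490,::-1]
cv2.imwrite('pics/s4.png',cv2.resize(np.hstack([i,j]),None,fx=2.3,fy=2.3,interpolation=2))"
```

```text
time: 8.0
tool_pos: [0.5786, 0.0491, 0.0733]
tool_rot: [-0.005, 0.656, 0.755, -0.003]
contact_force: [0.9, -0.5, 0.5]
gripper_width: 0.602
grasp_force: 0.0
time: 8.3
tool_pos: [0.583, 0.0779, 0.165]
tool_rot: [0.004, 0.656, 0.754, 0.004]
contact_force: [0.9, -0.4, 0.6]
gripper_width: 0.601
grasp_force: 0.0
row d [-0.3268 -0.0056  0.0189] r [0.0078 0.0004 0.0001] | now [-0.1764  0.0192  0.165 ] F [0.5 0.9 0.6] t 8.3 w 0.601
```

View pics/s4.png

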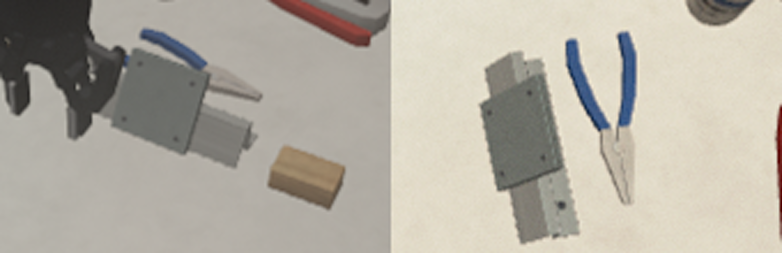

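The cover leans on the fence and stays there, with its plain side towards the robot's start side (left panel (165,100), right panel (520,130)). Now I go over it and behind the fence.

```bash
python3 -m inch '[{"dx":-0.33,"dy":-0.005,"dz":0.01,"rx":0.005,"ry":0,"rz":0},{"dx":-0.33,"dy":-0.005,"dz":0.01,"rx":0.005,"ry":0,"rz":0},{"dx":-0.33,"dy":-0.005,"dz":0.01,"rx":0.005,"ry":0,"rz":0},{"dx":-0.33,"dy":-0.005,"dz":0.01,"rx":0.005,"ry":0,"rz":0},{"dx":-0.33,"dy":-0.005,"dz":0.01,"rx":0.005,"ry":0,"rz":0}]';python3 -c "
from h import *
plan(.085,.015,.053)"
```

```text
time: 8.9
tool_pos: [0.6078, -0.1732, 0.1463]
tool_rot: [-0.005, 0.657, 0.753, -0.004]
contact_force: [0.7, 0.2, -0.0]
gripper_width: 0.598
grasp_force: 0.0
row d [-0.012   0.0088  0.1165] r [-0.0084 -0.0023 -0.0016] | now [0.0757 0.0092 0.1463] F [-0.1  0.7 -0. ] t 8.9 w 0.598
```

```bash
python3 -m inch '[{"dx":-0.014,"dy":0.004,"dz":0,"rx":0,"ry":0,"rz":0},{"dx":-0.014,"dy":0.004,"dz":0.05,"rx":0,"ry":0,"rz":0},{"dx":-0.014,"dy":0.004,"dz":0.1,"rx":0,"ry":0,"rz":0},{"dx":-0.014,"dy":0.004,"dz":0.115,"rx":0,"ry":0,"rz":0},{"dx":-0.014,"dy":0.004,"dz":0.115,"rx":0,"ry":0,"rz":0}]';python3 -c "
from h import *
plan(.085,.015,.053)"
```

```text
time: 9.4
tool_pos: [0.6103, -0.1805, 0.0528]
tool_rot: [-0.007, 0.657, 0.754, -0.004]
contact_force: [0.2, 0.6, 0.9]
gripper_width: 0.599
grasp_force: 0.0
row d [-0.0022  0.0055 -0.0003] r [-0.0106 -0.0038 -0.001 ] | now [0.0833 0.0106 0.0528] F [-0.6  0.3  0.9] t 9.4 w 0.599
```

```bash
python3 -m inch '[{"dx":0.015,"dy":0.002,"dz":0,"rx":-0.005,"ry":0,"rz":0},{"dx":0.03,"dy":0.002,"dz":0,"rx":-0.005,"ry":0,"rz":0},{"dx":0.042,"dy":0.002,"dz":0,"rx":-0.005,"ry":0,"rz":0},{"dx":0.054,"dy":0.002,"dz":0,"rx":-0.005,"ry":0,"rz":0},{"dx":0.066,"dy":0.002,"dz":0,"rx":-0.005,"ry":0,"rz":0}]';python3 -c "
from h import *
plan(-.01,.015,.053)"
```

```text
time: 9.9
tool_pos: [0.608, -0.1286, 0.0582]
tool_rot: [-0.0, 0.657, 0.754, 0.0]
contact_force: [0.8, -0.7, -0.2]
gripper_width: 0.603
grasp_force: 0.1
row d [ 0.0519 -0.0007  0.0065] r [-0.     -0.0005 -0.0008] | now [0.0315 0.0155 0.0582] F [ 0.8  0.7 -0.2] t 9.9 w 0.603
```

```bash
python3 -m inch '[{"dx":0.013,"dy":0,"dz":0,"rx":0,"ry":0,"rz":0},{"dx":0.026,"dy":0,"dz":0,"rx":0,"ry":0,"rz":0},{"dx":0.039,"dy":0,"dz":0,"rx":0,"ry":0,"rz":0},{"dx":0.052,"dy":0,"dz":0,"rx":0,"ry":0,"rz":0},{"dx":0.06,"dy":0,"dz":0,"rx":0,"ry":0,"rz":0}]';python3 -c "
from h import *
plan(-.01,.015,.053)
i=optics.grab_frame('scene')[130:290,230:440,::-1];j=optics.grab_frame('top')[110:270,260:470,::-1]
cv2.imwrite('pics/s5.png',cv2.resize(np.hstack([i,j]),None,fx=1.9,fy=1.9,interpolation=2))"
```

```text
time: 10.4
tool_pos: [0.6008, -0.0809, 0.0571]
tool_rot: [-0.001, 0.657, 0.754, -0.0]
contact_force: [0.2, -0.1, -0.6]
gripper_width: 0.601
grasp_force: 0.0
row d [-0.0083  0.0001  0.0051] r [-0.0012 -0.0012 -0.0009] | now [-0.0167  0.0149  0.0571] F [ 0.1  0.2 -0.6] t 10.4 w 0.601
```

View pics/s5.png

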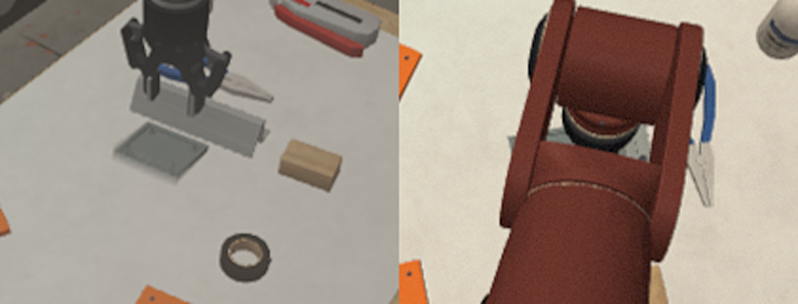

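The cover (left panel, about (160,150)) is down in front of the fence with its recess showing. I raise the tool, then check.

```bash
python3 -m inch '[{"dx":-0.02,"dy":0,"dz":-0.05,"rx":0,"ry":0,"rz":0},{"dx":-0.1,"dy":0,"dz":-0.1,"rx":0,"ry":0,"rz":0},{"dx":-0.2,"dy":0,"dz":-0.15,"rx":0,"ry":0,"rz":0},{"dx":-0.2,"dy":0,"dz":-0.15,"rx":0,"ry":0,"rz":0},{"dx":-0.2,"dy":0,"dz":-0.15,"rx":0,"ry":0,"rz":0}]';python3 -m inch '[{"dx":0,"dy":0,"dz":0,"rx":0,"ry":0,"rz":0},{"dx":0,"dy":0,"dz":0,"rx":0,"ry":0,"rz":0},{"dx":0,"dy":0,"dz":0,"rx":0,"ry":0,"rz":0},{"dx":0,"dy":0,"dz":0,"rx":0,"ry":0,"rz":0}]';python3 -c "
from h import *
i=optics.grab_frame('scene')[180:270,240:410,::-1];k=optics.grab_frame('top');j=k[130:220,290:460,::-1]
cv2.imwrite('pics/s6.png',cv2.resize(np.hstack([i,j]),None,fx=2.3,fy=2.3,interpolation=2))
for o in nets.boxes_of('top','cover'):
  b=o['bbox'];print(np.round(b),o['confidence'],tofence(ray(optics.camera_info('top'),b[0],b[1],.008)))"
```

```text
time: 11.0
tool_pos: [0.6245, -0.2459, 0.1811]
tool_rot: [0.002, 0.659, 0.752, 0.0]
contact_force: [0.4, -0.2, 0.0]
gripper_width: 0.607
grasp_force: 0.0
time: 11.4
tool_pos: [0.6224, -0.2388, 0.1753]
tool_rot: [-0.002, 0.657, 0.754, -0.0]
contact_force: [0.6, 0.1, -0.2]
gripper_width: 0.597
grasp_force: 0.0
[245. 150.  48.  46.] 0.83 [-0.25998635  0.15665742  0.008     ]
[340. 198.  44.  43.] 0.77 [-0.06149887  0.00654198  0.008     ]
[256. 272.  43.  47.] 0.56 [-0.27256735 -0.12515497  0.008     ]
```

View pics/s6.png

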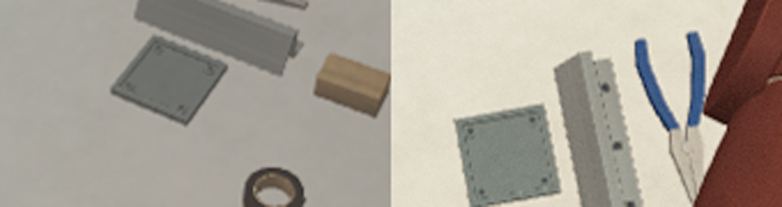

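The cover lies flat with its rim and recess up, at right panel (508,155), centred 61 mm in front of the toe. Everything else is undisturbed and the robot is clear, so I hand in.

```bash
python3 -c "
from plant import ticket
print(ticket.job_done())"
```

```text
the job is handed in; nothing more can be done
None
```

The job is handed in: the cover leaned on the fence, was tipped back, and lies flat, hollow side up, about 61 mm in front of the toe line; the last pictures show nothing else moved, but no verdict came back.

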